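# Hang the utensil holder on the serving stand

### The arm

A 6-joint arm with a two-finger parallel gripper is mounted at the origin on the work surface. World frame = base frame: x ahead of the robot, y to its left, z up, the work surface at z = 0. Lengths are in mm, angles in rad, forces in N, time in s.
With the tool pointing down it reaches from about 275 to 1000 mm from the base axis. Payload 8.4 kg.
Tool frame: the origin (TCP) lies on the mounting face of the last link; the fingertips stand 173 mm ahead of it and the grasp point (between the pads) lies 155 mm ahead of it; z points along the fingers, y is the direction in which the jaws open and shut (so a half turn about z gives the same grasp; the last joint's range is limited). The gripper opens to 85 mm and grips with 20 to 120 N. Pads are 22 mm wide; open, the fingers measure 114 mm over their backs; the gripper's body (76 mm by 85 mm) begins 54 mm behind the grasp point. The pads swing forward as they close: fully open they stand 13 mm farther back than shut.
Start: joints at [1.327, 0.353, 1.633, -0, 1.155, -0.002], TCP at [149.655, 606.822, 404.681] pointing down, gripper open.
Joint ranges: [-2.63, 2.63], [-0.92, 2.1], [0.06, 2.66], [-1.3, 4.44], [0, 2.69], [-3.02, 3.02]. Speed limits (rad/s): [2.22, 2.22, 2.79, 3.14, 3.14, 3.14].

### API

Orientations are given as [roll, pitch, yaw] about the fixed x, y, z axes, in that order (R = Rz(yaw) Ry(pitch) Rx(roll)).
In Python, from rig import readout, imaging, ticket gives the robot as it stands.
- The arm moves only by the tool step_arm, never from a script. Its argument "deltas" is a list of rows, each an object with "translation": the shift along the tool's x, y, z in cm, a list of three; "rot": the turn, a rotation vector about the tool's x, y, z in rad, a list of three. In form: [{"translation": [x, y, z], "rot": [rx, ry, rz]}, ...]. A call has 1 to 8 rows; each row is the pose to reach, as a shift and turn from the pose commanded when the call began, along the tool's axes at that moment; what a row does not reach only later rows make up. A row lasts 1/8 s, in which the tool goes at most 62.5 mm and 10.7 degrees, less where a joint would pass 70% of its speed; a pose out of reach is approached as far as the arm can. A call with a gripper value outside its range is refused whole. "grip" is the closure in counts, from 0 (fully open) to 255 (shut), set as the call begins (left out, the last holds). The fingers move at their own pace and stop on an object; "squeeze" is the grip in N (left out, the last holds). Time passes only in rows, so rows that repeat a pose let the fingers close. It gives the time, the measured TCP pose, the force and the opening at its end, in the units of the state.
- readout.sense(): the state, without advancing time (a new reading comes with each control period).
- imaging.grab_frame(name): name is "side" or "top" or "wrist"; returns a dict with "image" (480x640x3 uint8, red, green, blue), "camera_matrix" (3x3 intrinsics, pixels), "k1" (the pictures are not rectified: a ray, as slopes to the right and down, at radius r is drawn at 1 + k1 r^2 times it, then the intrinsics apply), "world_to_cam" (4x4, takes a point from world to camera coordinates). Camera axes: x right, y up, looking along -z (the intrinsics and any distortion apply to the point x, -y, -z); pixel columns grow to the right and rows downward; lengths in mm; the calibration is good to about 2 mm. A picture is of the moment at which its call begins. There is no depth.
- ticket.sign_off(): hands the job in, once; it reports no verdict.
The state is a dict: "clock": time; "qpos": joint angles; "qvel": joint speeds; "joint_efforts": joint torques, N m; "eef_pos": TCP position; "tcp_rot": TCP orientation; "contact_force": force on the tool from outside, world axes, zero at the start; "wrist_torque": the same for the moment, N m; "opening": opening from 0.0 (shut) to 1.0 (fully open).
Only numpy, scipy, OpenCV 4.12 (cv2) and the standard library are available. Lean on these libraries where they do the work, as an engineer would, in place of code of your own. Each camera call takes 0.05 s, during which the arm holds its last target.

### The job

Pick up the steel utensil holder and hang it on the serving stand: both holes of its back plate over the stand's two pins, pushed fully home so that the plate is flush against the bar, then let go of it. Work gently: never press or knock the holder against the stand harder than about 3 kg (30 newtons), and leave the other things on the counter where they are.

Things in the scene. Friction and masses are not known exactly. Their poses are not given: they have to be found in the camera images.
- holder_grip (a point): Centre of the grip tab at the top of the loose steel utensil holder (0.2 to 0.45 kg, upright on the counter at first). The tab is an upright block 10 thick (x), 40 wide (y), reaching 23 above and 22 below this point; take it from above, firmly, across its 10 mm. Axes: z up, +x out of the holder's back (the side that goes against the stand), y across. The underside is 162 below.
- holder_back (a point): Point on the back face of the holder's plate, half-way between its two hole centres: 5 mm along +x from the grip point and 44 mm below it. The round holes, 12 in diameter, go straight through the 4 thick plate at y = +38 and -38 from here. Axes as the grip tab's.
- holder: The utensil holder: open pocket 50 (x) x 100 (y) x 70 tall, with an upright back plate 4 thick, 110 wide, 140 tall on its +x side (both reach down to one level underside) and the grip tab on top of the plate. Origin: centre of the pocket's underside, 24 mm to -x of and 162 mm below the grip point; z up, +x out of its back.
- stand: Fixed steel stand. Origin on the counter below the middle of its bars' front faces (all at x = 0); z up, its front looks to -x, y along the bars. Base 120 x 190 x 12 from x = -20 to +100; two posts 212 tall at y = +-85 behind the bars; fixed lower rest bar at z 70 to 90 that steadies the plate; above it the pin bar, 190 long, 20 tall, centre nominally at z = 165 (see stand_pins).
- stand_pins (a point): NOMINAL mid-point between the roots of the two pins, on the pin bar's front face (stand frame 0, 0, 165). The bar is clamped by hand: the real pins, both together, sit up to 20 mm higher or lower and up to 10 mm to either side (y) of nominal. This offset is not measured: look or feel for it. The clamp does not slip at up to 30 N.
- stand_tips (a point): NOMINAL mid-point between the tips of the two pins (stand frame -24.6, 0, 169.3), with the same unmeasured offset. The pins stand at y = +38 and -38 from here, point to -x and slant 10 degrees upward; 8 in diameter, 25 long along the slant, the last 4 tapering to a flat tip 6 across. Slide the plate on along the slant.
- tray: Bystander: a shallow five-compartment meal tray of steel, 270 x 220 x 30, lying flat (mm); origin at its underside. Leave it alone.
- lids: Bystander: a pile of flat steel tray lids, 270 x 220 x 42 (mm); origin at its underside. Leave it alone.
- cup: Bystander: a plain steel cup, 72 across, 75 tall (mm); origin at its underside. Leave it alone.
- bowl: Bystander: a steel bowl, 120 across, 50 tall (mm); origin at its underside. Leave it alone.
- ladle: Bystander: a steel spoon 180 long, lying flat (mm); origin at its underside. Leave it alone.
- jar: Bystander: a white plastic jar, 60 across, 90 tall (mm); origin at its underside. Leave it alone.
Mind the look-alikes: they are no part of the job. Leave any blue or purple look-alike of the holder alone.

How it is judged:
By the outcome, as a careful person would: the job done as asked, in the order asked, and still so for the second after the job is handed in, with the robot touching nothing.
It also fails if it takes over 67 s, if anything falls off the work surface, if the arm or the gripper's body presses on something with over 40 N, if the wrist force passes 120 N, or if a joint passes its speed limit or range.

## Working session

There is one attempt and no reset: what is moved stays moved. The work goes in short steps, Python scripts to look and compute and a tool call to move; the robot and the scene stay as the last step left them, time stands still between calls to the robot, and variables do not carry over. Pictures are saved under pics/ and viewed, and the job is handed in when it is done.

Besides the shell and the picture viewer there is one more tool, called after "Request:" in YAML: its name, and indented under it one key for each argument. step_arm: Moves the arm, as the interface text tells. Its arguments: {"type":"object","properties":{"deltas":{"type":"array","items":{"type":"object","properties":{"translation":{"type":"array","items":{"type":"number"}},"rot":{"type":"array","items":{"type":"number"}}}}},"grip":{"type":"number"},"squeeze":{"type":"number"}},"required":["deltas"]}

```bash
mkdir -p pics; python3 - <<'E'
from rig import readout, imaging
import cv2
print(readout.sense())
for n in ("side","top","wrist"):
    f=imaging.grab_frame(n); cv2.imwrite(f"pics/{n}0.png",f["image"][:,:,::-1])
    print(n,f["camera_matrix"].tolist(),f["k1"],f["world_to_cam"].round(4).tolist())
E
```

```text
{'clock': 0.0, 'qpos': array([ 1.32658928e+00,  3.53628916e-01,  1.63416431e+00, -9.58270961e-06,
        1.15520413e+00, -2.40295899e-03]), 'qvel': array([1.38717068e-03, 1.08872875e-03, 2.46979827e-05, 3.50847415e-04,
       1.04383547e-03, 1.76129784e-03]), 'joint_efforts': array([ 1.03219514e-03, -6.05234098e+01, -3.42097485e+01,  2.07545295e-04,
        8.64705245e-03, -8.67823360e-06]), 'eef_pos': array([149.60172636, 606.57305721, 403.96061365]), 'tcp_rot': array([-3.14018793e+00,  5.38609540e-06,  2.89979245e+00]), 'contact_force': array([ 0.15412487,  1.04039628, -0.65064827]), 'wrist_torque': array([ 0.02724786,  0.02031615, -0.03938643]), 'opening': 1.003090071101213}
side [[476.01944390584663, 0.0, 324.4179052063634], [0.0, 476.01944390584663, 238.40457331630387], [0.0, 0.0, 1.0]] -0.11726287994740417 [[0.8999, -0.4361, 0.0038, -472.6706], [0.2845, 0.5936, 0.7528, -246.2482], [-0.3306, -0.6763, 0.6583, -1133.1253], [0.0, 0.0, 0.0, 1.0]]
top [[477.8406650032063, 0.0, 322.92188270636274], [0.0, 477.8406650032063, 236.35663987522136], [0.0, 0.0, 1.0]] -0.026317318202064333 [[0.1144, -0.9934, -0.0049, -39.9862], [0.9694, 0.1106, 0.2193, -529.1267], [-0.2173, -0.0298, 0.9756, -1197.9936], [0.0, 0.0, 0.0, 1.0]]
wrist [[366.49477568892144, 0.0, 320.6851245564237], [0.0, 366.49477568892144, 237.05134397210986], [0.0, 0.0, 1.0]] -0.03483696519048022 [[0.2393, 0.9709, -0.0012, -624.205], [-0.9222, 0.2269, -0.3133, 40.7495], [-0.3039, 0.0761, 0.9497, -380.2498], [0.0, 0.0, 0.0, 1.0]]
```

View pics/side0.png

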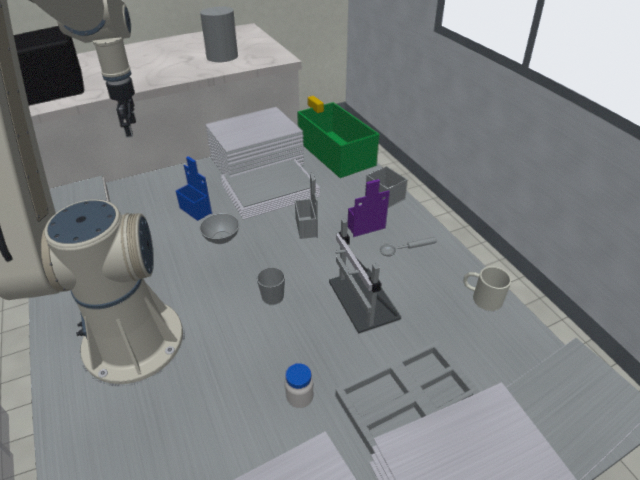

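View pics/top0.png

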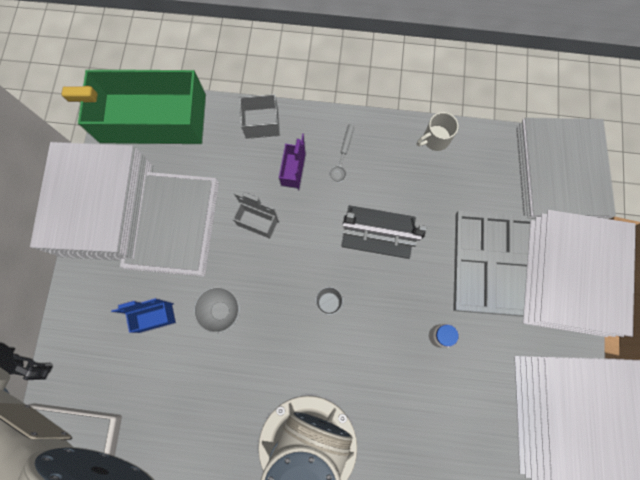

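View pics/wrist0.png

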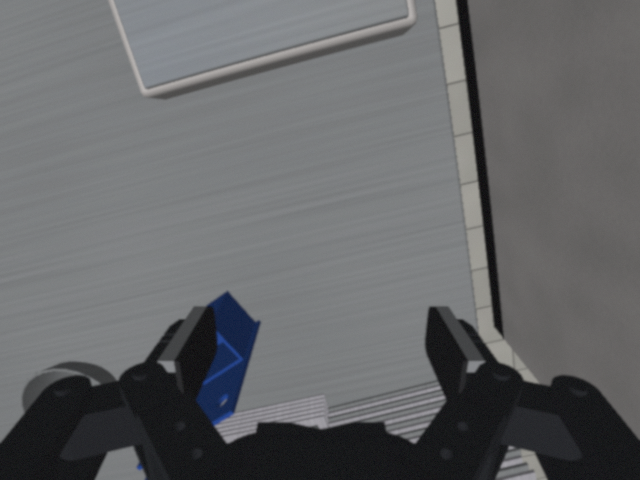

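Side view: the steel holder is at about (307,215), with the stand at (362,280). Top view: the holder is at about (257,213) and the stand at (383,232), with its pins towards the robot. Next I'll zoom in on both.

```bash
cat > h.py <<'E'
import numpy as np, cv2
from rig import readout, imaging
def grab(n): return imaging.grab_frame(n)
def ray(f,px):
    px=np.array(px,float).reshape(1,1,2)
    d=cv2.undistortPoints(px,f["camera_matrix"],np.array([f["k1"],0,0,0.]),None,None,)
    # model: distorted = (1+k1 r^2)*undist -> same as OpenCV radial
    x,y=d[0,0]; W=f["world_to_cam"]; R=W[:3,:3]; t=W[:3,3]
    return -R.T@t, R.T@np.array([x,-y,-1.])
def onz(f,px,z):
    o,d=ray(f,px); return o+d*(z-o[2])/d[2]
def tri(fs,pxs):
    A=np.zeros((3,3));b=np.zeros(3);L=[]
    for f,p in zip(fs,pxs):
        o,d=ray(f,p);d/=np.linalg.norm(d);P=np.eye(3)-np.outer(d,d);A+=P;b+=P@o;L.append((o,d))
    X=np.linalg.solve(A,b); return X,[np.linalg.norm(np.cross(X-o,d)) for o,d in L]
def proj(f,X):
    W=f["world_to_cam"];c=W[:3,:3]@np.array(X,float)+W[:3,3];u=np.array([c[0],-c[1]])/-c[2]
    u=u*(1+f["k1"]*(u@u)); K=f["camera_matrix"]; return np.array([K[0,0]*u[0]+K[0,2],K[1,1]*u[1]+K[1,2]])
def crop(f,x0,y0,w,h,s,name):
    im=f["image"][y0:y0+h,x0:x0+w,::-1]; cv2.imwrite("pics/"+name,cv2.resize(im,None,fx=s,fy=s,interpolation=cv2.INTER_CUBIC))
E
python3 - <<'E'
from h import *
s=grab("side");t=grab("top")
crop(s,280,160,130,100,6,"s_h.png");crop(s,320,210,90,120,5,"s_s.png")
crop(t,220,180,75,60,10,"t_h.png");crop(t,330,195,105,70,7,"t_s.png")
import pickle;pickle.dump((s,t),open("f0.pkl","wb"))
E
```

```text
(no output)
```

View pics/s_h.png

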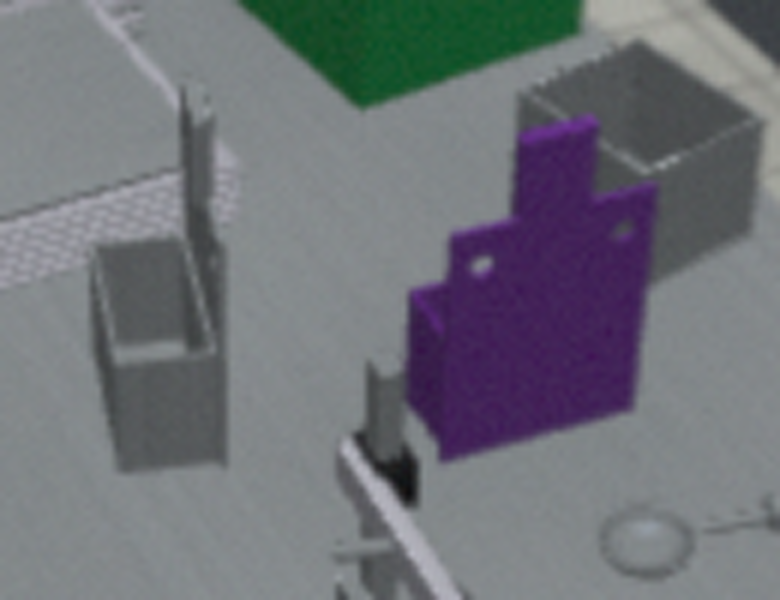

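View pics/s_s.png

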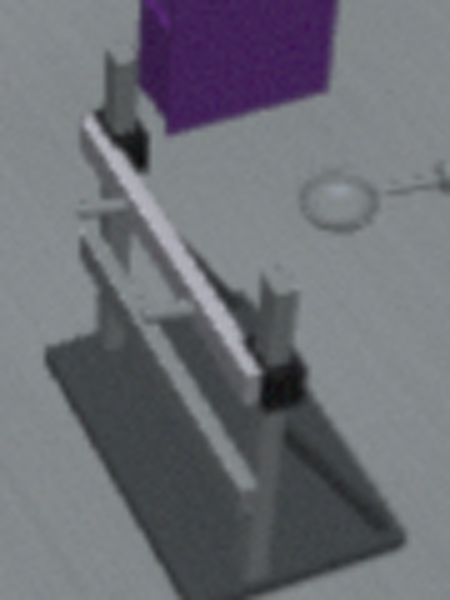

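View pics/t_h.png

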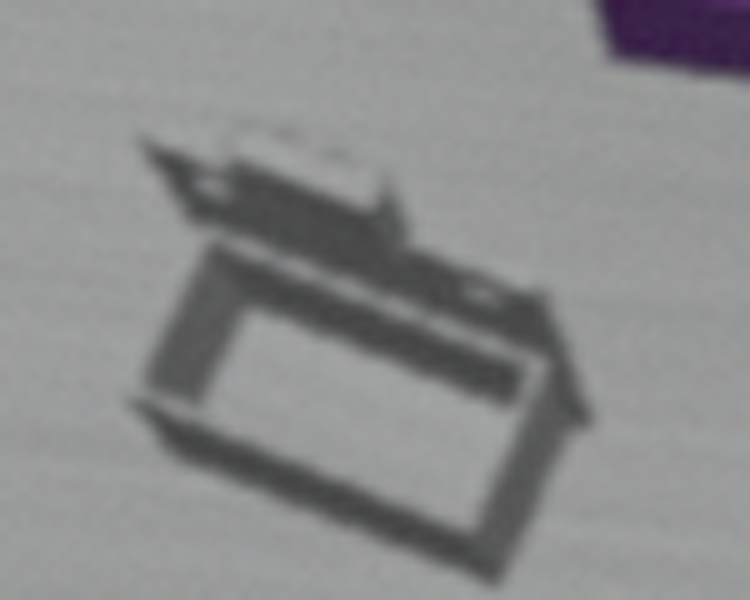

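View pics/t_s.png

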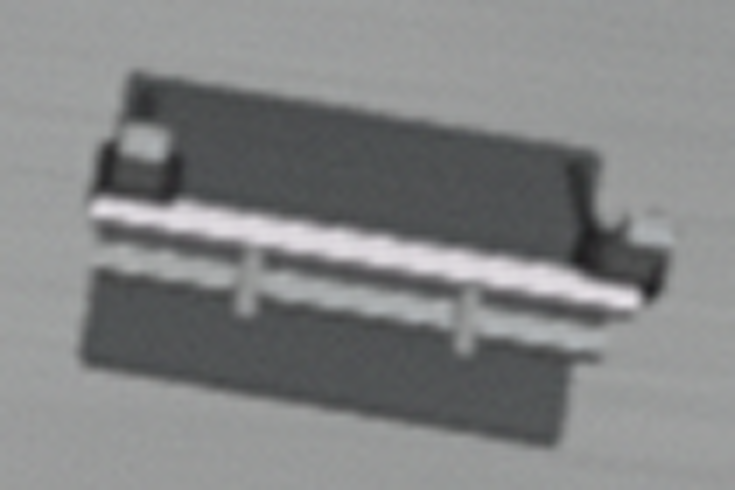

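```bash
python3 - <<'E'
from h import *
import pickle;s,t=pickle.load(open("f0.pkl","rb"))
T=lambda x,y:(220+x/10,180+y/10)
S=lambda x,y:(280+x/6,160+y/6)
a=onz(t,T(212,186),118);b=onz(t,T(485,292),118);print("holes",a,b,np.linalg.norm(a-b),(a+b)/2)
print("tabtop",onz(t,T(310,168),185))
print("tab tri",tri((s,t),(S(197,95),T(310,168))))
d=a-b;print("yaw of +y",np.arctan2(d[1],d[0]), "x yaw",np.arctan2(d[1],d[0])-np.pi/2)
# pocket front rim outer corners z=70
p=onz(t,T(135,402),70);q=onz(t,T(500,585),70);print("front bottom?",p,q,np.linalg.norm(p-q))
TS=lambda x,y:(330+x/7,195+y/7)
SS=lambda x,y:(320+x/5,210+y/5)
L=tri((s,t),(SS(82,212),TS(243,315)));R=tri((s,t),(SS(146,318),TS(465,352)));print("tips",L,R)
# bar top ends front edge
for n,a,b in (("base FL",(45,352),(82,362)),("base FR",(190,600),(560,445)),("base BR",(405,537),(598,155)),):
  print(n,tri((s,t),(SS(*a),TS(*b))), onz(t,TS(*b),12))
print("base BL",onz(t,TS(130,75),12))
print("barL front",tri((s,t),(SS(84,132),TS(92,215))),"barR",tri((s,t),(SS(248,375),TS(632,308))))
E
```

```text
holes [591.49754517 237.27588021 118.        ] [571.52587141 164.01314423 118.        ] 75.93613261670133 [581.51170829 200.64451222 118.        ]
tabtop [579.42319396 199.86771879 185.        ]
tab tri (array([582.39989832, 199.71898363, 183.10116665]), [np.float64(2.409207161154214), np.float64(2.409207161153888)])
yaw of +y 1.3046595421692158 x yaw -0.2661367846256808
front bottom? [544.31853235 258.88356534  70.        ] [506.39450913 156.52029164  70.        ] 109.16259130079855
tips (array([513.48280195, -84.47559467, 154.18233822]), [np.float64(2.063957719596967), np.float64(2.063957719596927)]) (array([ 508.16939855, -161.51811803,  154.79831755]), [np.float64(1.2010184557554924), np.float64(1.201018455755592)])
base FL (array([521.08862735, -32.61439509,   5.03769368]), [np.float64(1.9184355569601566), np.float64(1.918435556960237)]) [517.76669872 -32.04774774  12.        ]
base FR (array([ 507.44813287, -219.03391257,   13.61903694]), [np.float64(1.6094466744348073), np.float64(1.6094466744347662)]) [ 506.18271742 -218.81507233   12.        ]
base BR (array([ 626.70977987, -226.56615716,    5.78051643]), [np.float64(1.5164813519927784), np.float64(1.5164813519926423)]) [ 623.41133993 -225.03280917   12.        ]
base BL [635.09114546 -38.657882    12.        ]
barL front (array([543.49237134, -28.7632327 , 150.43946563]), [np.float64(1.6173799228110195), np.float64(1.6173799228110526)]) barR (array([ 529.3846561 , -216.95083707,  159.84200576]), [np.float64(1.6015371764033342), np.float64(1.6015371764031352)])
```

```bash
cat >> h.py <<'E'
from scipy.spatial.transform import Rotation as Ro
def pose(p,rpy): 
    T=np.eye(4);T[:3,:3]=Ro.from_euler('xyz',rpy).as_matrix();T[:3,3]=p;return T
def down(x,y,z,yaw): return pose((x,y,z),(np.pi,0,yaw))
def delta(A,B):
    D=np.linalg.inv(A)@B
    return (D[:3,3]/10).round(3),Ro.from_matrix(D[:3,:3]).as_rotvec().round(4)
def cmd(A,tr,rot):
    D=np.eye(4);D[:3,3]=np.array(tr)*10;D[:3,:3]=Ro.from_rotvec(rot).as_matrix();return A@D
E
python3 - <<'E'
from h import *
f=grab("wrist"); q=readout.sense(); A=pose(q["eef_pos"],q["tcp_rot"])
CW=np.linalg.inv(f["world_to_cam"]); C=np.linalg.inv(A)@CW; print(C.round(3)); np.save("C.npy",C)
A0=down(149.655,606.822,404.681,2.9)
for tgt in (down(480,-170,480,1.506),down(420,-150,420,1.506)):
    f["world_to_cam"]=np.linalg.inv(tgt@C); print(delta(A0,tgt),[proj(f,p).round() for p in ((513,-84,154),(508,-161,154),(545,-30,160),(580,200,150))])
E
```

```text
[[ 0.     0.95   0.313 80.477]
 [ 1.    -0.     0.    -0.142]
 [ 0.     0.313 -0.95  31.029]
 [ 0.     0.     0.     1.   ]]
(array([-50.661, -67.523,  -7.532]), array([-0.   , -0.   ,  1.394])) [array([357., 106.]), array([354., 205.]), array([400.,  23.]), array([ 446., -380.])]
(array([-44.356, -67.016,  -1.532]), array([-0.   , -0.   ,  1.394])) [array([463., 132.]), array([450., 248.]), array([528.,  31.]), array([ 594., -441.])]
```

```bash
python3 - <<'E'
from h import *
A0=down(149.655,606.822,404.681,2.9)
print(delta(A0,down(400,-150,420,1.506)))
A1=cmd(A0,(-21,-33.6,-0.8),(0,0,.7)); print(A1.round(3),delta(A1,down(400,-150,420,1.506)))
E
```

```text
(array([-42.414, -67.495,  -1.532]), array([-0.   , -0.   ,  1.394]))
[[ -0.589   0.808   0.    273.168]
 [  0.808   0.589   0.    230.338]
 [  0.      0.     -1.    412.681]
 [  0.      0.      0.      1.   ]] (array([-38.214, -12.129,  -0.732]), array([-0.   , -0.   ,  0.694]))
```

Request:
step_arm:
  deltas:
    - {"translation": [-2.6,-4.2,-0.1],"rot": [0,0,0.09]}
    - {"translation": [-5.2,-8.4,-0.2],"rot": [0,0,0.18]}
    - {"translation": [-7.8,-12.6,-0.3],"rot": [0,0,0.27]}
    - {"translation": [-10.4,-16.8,-0.4],"rot": [0,0,0.36]}
    - {"translation": [-13,-21,-0.5],"rot": [0,0,0.45]}
    - {"translation": [-15.6,-25.2,-0.6],"rot": [0,0,0.54]}
    - {"translation": [-18.2,-29.4,-0.7],"rot": [0,0,0.63]}
    - {"translation": [-21,-33.6,-0.8],"rot": [0,0,0.7]}

```text
clock: 1.3
eef_pos: [273.2, 228.9, 412.9]
tcp_rot: [3.141, 0.0, 2.198]
contact_force: [0.8, -0.3, 0.8]
opening: 1.0
```

Request:
step_arm:
  deltas:
    - {"translation": [-4.8,-1.5,-0.1],"rot": [0,0,0.09]}
    - {"translation": [-9.6,-3,-0.2],"rot": [0,0,0.18]}
    - {"translation": [-14.4,-4.5,-0.3],"rot": [0,0,0.27]}
    - {"translation": [-19.2,-6,-0.4],"rot": [0,0,0.36]}
    - {"translation": [-24,-7.5,-0.5],"rot": [0,0,0.45]}
    - {"translation": [-28.8,-9,-0.6],"rot": [0,0,0.54]}
    - {"translation": [-33.6,-10.6,-0.7],"rot": [0,0,0.63]}
    - {"translation": [-38.2,-12.1,-0.7],"rot": [0,0,0.694]}

```text
clock: 2.3
eef_pos: [400.2, -151.6, 420.0]
tcp_rot: [3.141, 0.0, 1.503]
contact_force: [-0.8, 0.6, 0.1]
opening: 0.996
```

Request:
step_arm:
  deltas:
    - {"translation": [0,0,0],"rot": [0,0,0]}
    - {"translation": [0,0,0],"rot": [0,0,0]}

```text
clock: 2.55
eef_pos: [399.6, -149.6, 419.4]
tcp_rot: [-3.141, -0.001, 1.505]
contact_force: [-0.4, -0.2, -0.1]
opening: 0.999
```

```bash
python3 - <<'E'
from h import *
import pickle
f=grab("wrist");pickle.dump(f,open("wA.pkl","wb"));cv2.imwrite("pics/wA.png",f["image"][:,:,::-1])
print(readout.sense()["eef_pos"],[proj(f,p).round() for p in ((513,-84,154),(508,-161,154))])
E
```

```text
[ 399.56568212 -149.08935853  419.50521778] [array([496., 131.]), array([480., 248.])]
```

View pics/wA.png

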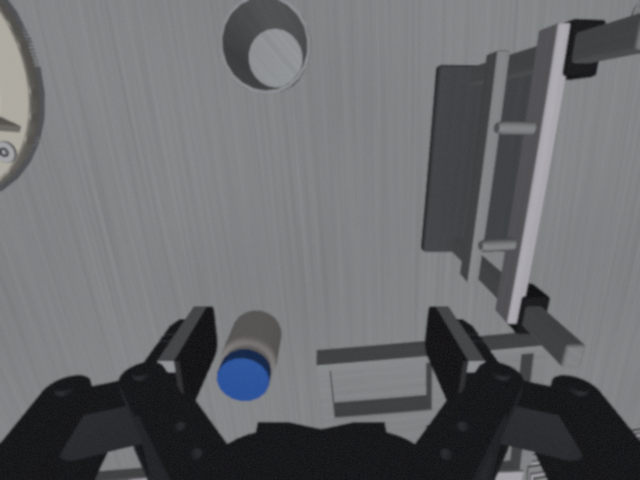

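Wrist view A shows the pin tips at about (498,127) and (482,244). I'll move 18 cm along for a second view to get the baseline.

Request:
step_arm:
  deltas:
    - {"translation": [0,4.5,0],"rot": [0,0,0]}
    - {"translation": [0,9,0],"rot": [0,0,0]}
    - {"translation": [0,13.5,0],"rot": [0,0,0]}
    - {"translation": [0,18,0],"rot": [0,0,0]}
    - {"translation": [0,18,0],"rot": [0,0,0]}
    - {"translation": [0,18,0],"rot": [0,0,0]}

```text
clock: 3.35
eef_pos: [578.9, -160.2, 419.4]
tcp_rot: [-3.14, -0.0, 1.507]
contact_force: [-0.3, 0.6, 1.0]
opening: 1.0
```

```bash
python3 - <<'E'
from h import *
import pickle
f=grab("wrist");pickle.dump(f,open("wB.pkl","wb"));g=pickle.load(open("wA.pkl","rb"))
print(readout.sense()["eef_pos"],[proj(f,p).round() for p in ((513,-84,154),(508,-161,154))])
crop(f,140,0,200,400,2,"wB.png");a=cv2.imread("pics/wB.png");cv2.imwrite("pics/wB.png",a[:600])
crop(g,420,0,200,150,4,"wA1.png");crop(g,420,180,200,150,4,"wA2.png")
E
```

```text
[ 578.57391645 -160.47808468  419.57168766] [array([207., 131.]), array([218., 249.])]
```

View pics/wB.png

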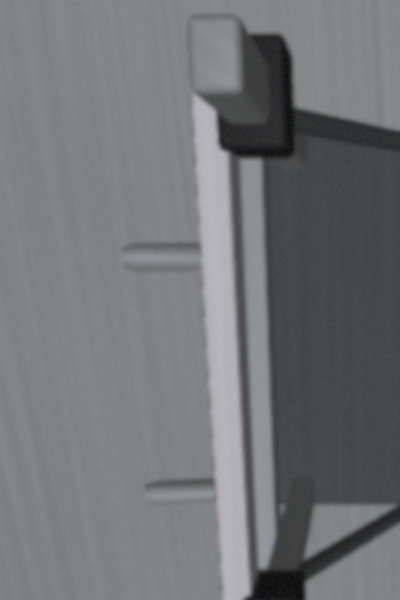

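View pics/wA1.png

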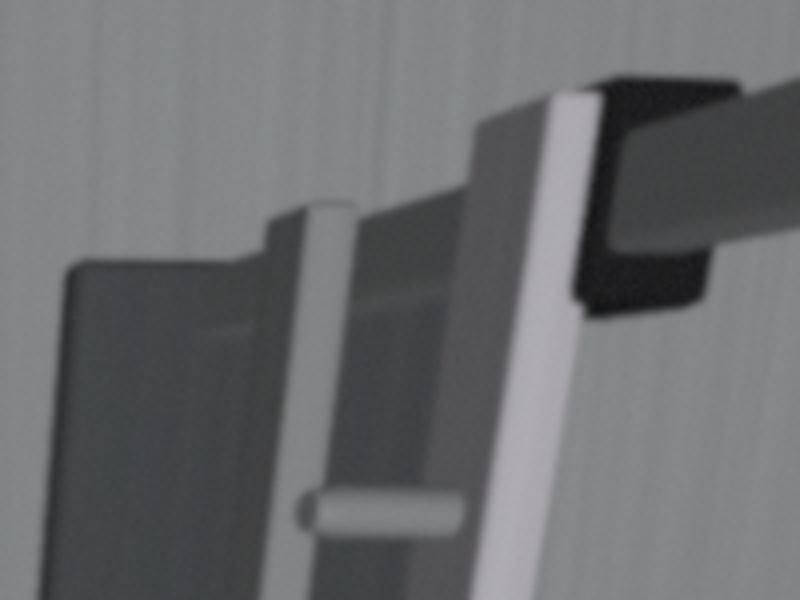

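View pics/wA2.png

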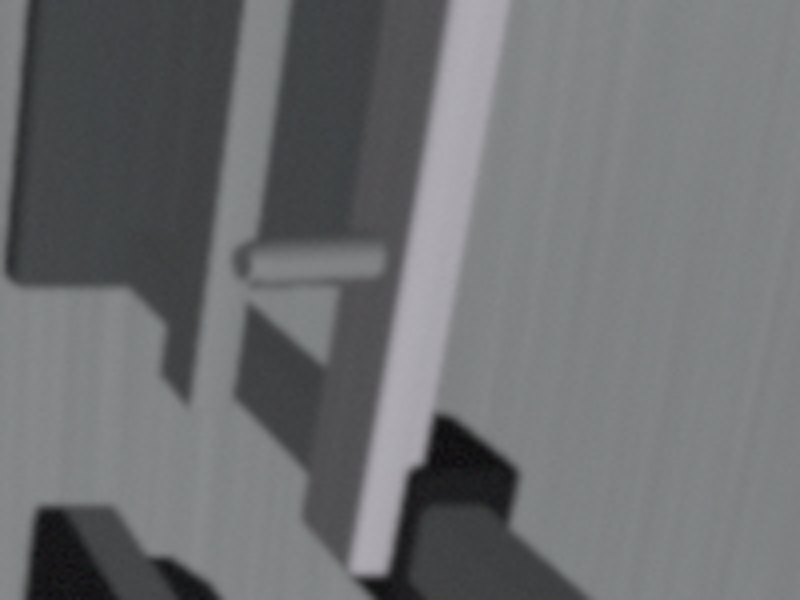

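```bash
python3 - <<'E'
from h import *
import pickle
A=pickle.load(open("wA.pkl","rb"));B=pickle.load(open("wB.pkl","rb"));s,t=pickle.load(open("f0.pkl","rb"))
TS=lambda x,y:(330+x/7,195+y/7)
SS=lambda x,y:(320+x/5,210+y/5)
for nm,px in (("L",((495.75,127.75),(202,128.5),SS(82,212),TS(243,315))),("R",((480.25,245),(213.5,245.5),SS(146,318),TS(465,352)))):
    print(nm,tri((A,B),px[:2]),tri((A,B,s,t),px))
for z in (158,160,162):
    a=onz(A,(558.25,23),z);b=onz(A,(508,323.75),z);print(z,a,b,a-b,np.linalg.norm(a-b),np.arctan2(-(a-b)[0],(a-b)[1]))
    for p in ((203,270),(222,560)): print(onz(B,(140+p[0]/2,p[1]/2),z))
# rest bar top front edge z=90 ; base front corners z=12
a=onz(A,(420+313/4,205/4),90);b=onz(A,(420+195/4,180+400/4),90);print("rest",a,b,np.arctan2(-(a-b)[0],(a-b)[1]))
a=onz(A,(420+68/4,268/4),12);b=onz(A,(420+10/4,180+278/4),12);print("base",a,b,np.linalg.norm(a-b),np.arctan2(-(a-b)[0],(a-b)[1]))
E
```

```text
L (array([510.92715826, -82.02371542, 157.29332249]), [np.float64(0.038076527288315544), np.float64(0.03807652728829506)]) (array([512.26468869, -83.31024463, 155.04326714]), [np.float64(1.1508848111210697), np.float64(2.349245020050207), np.float64(3.598708336798095), np.float64(1.1389844478877247)])
R (array([ 506.44031316, -157.65436793,  157.30327944]), [np.float64(0.1979431523010542), np.float64(0.1979431523010674)]) (array([ 507.52629276, -159.97237226,  154.34711372]), [np.float64(0.9736658836520414), np.float64(2.550452424907344), np.float64(2.4640690493701864), np.float64(1.3234658388534146)])
158 [542.76585779 -25.95356629 158.        ] [ 531.14557276 -220.06894229  158.        ] [ 11.62028502 194.115376     0.        ] 194.46287621336012 -0.059791420949819186
[534.70037028 -87.42650858 158.        ]
[ 528.735487   -183.89792454  158.        ]
160 [541.56893544 -26.32970637 160.        ] [ 530.04945585 -218.76114044  160.        ] [ 1.15194796e+01  1.92431434e+02 -2.84217094e-14] 192.77591972987904 -0.05979142094981889
[535.12696928 -87.36194675 160.        ]
[ 529.21385036 -182.99616584  160.        ]
162 [540.37201309 -26.70584646 162.        ] [ 528.95333895 -217.45333859  162.        ] [1.14186741e+01 1.90747492e+02 2.84217094e-14] 191.08896324639795 -0.059791420949818576
[535.55356828 -87.29738492 162.        ]
[ 529.69221373 -182.09440713  162.        ]
rest [539.80311122 -30.35886718  90.        ] [ 528.0679375  -216.49756679   90.        ] -0.06296198873878624
base [517.37400161 -30.90830025  12.        ] [ 506.84347437 -214.58807485   12.        ] 183.9813892805322 -0.057268213682675165
```

Wrist triangulation puts the tip mid-point at about (508.7,-119.8,157.3). The spacing is 75.8 (should be 76), the yaw is -0.06, the bar front is at x≈534, and the bar length comes out at 190 for z=163, so these agree. The pins sit about 12 mm below nominal. Next is the holder.

```bash
python3 - <<'E'
from h import *
A0=cmd(down(400,-150,420,1.506),(0,18,0),(0,0,0)); np.save("cmd.npy",A0)
print(A0[:3,3],delta(A0,down(600,100,430,1.305)))
E
```

```text
[ 579.62226143 -161.65517899  420.        ] (array([26.243,  0.339, -1.   ]), array([ 0.   , -0.   ,  0.201]))
```

Request:
step_arm:
  deltas:
    - {"translation": [4.5,0,-0.5],"rot": [0,0,0.04]}
    - {"translation": [9,0.1,-1],"rot": [0,0,0.08]}
    - {"translation": [13.5,0.2,-1],"rot": [0,0,0.12]}
    - {"translation": [18,0.3,-1],"rot": [0,0,0.16]}
    - {"translation": [22.5,0.3,-1],"rot": [0,0,0.2]}
    - {"translation": [26.2,0.3,-1],"rot": [0,0,0.2]}
    - {"translation": [26.2,0.3,-1],"rot": [0,0,0.2]}
    - {"translation": [26.2,0.3,-1],"rot": [0,0,0.2]}

```text
clock: 4.4
eef_pos: [598.8, 99.3, 429.9]
tcp_rot: [3.142, 0.0, 1.306]
contact_force: [-0.2, -0.7, 1.0]
opening: 1.004
```

```bash
python3 - <<'E'
from h import *
import pickle
A=cmd(np.load("cmd.npy"),(26.2,.3,-1),(0,0,.2));np.save("cmd.npy",A);print(A[:3,3],readout.sense()["eef_pos"])
f=grab("wrist");pickle.dump(f,open("wC.pkl","wb"));cv2.imwrite("pics/wC.png",f["image"][:,:,::-1])
E
```

```text
[599.58072632  99.60074856 430.        ] [598.80210146  99.30731074 429.92704696]
```

View pics/wC.png

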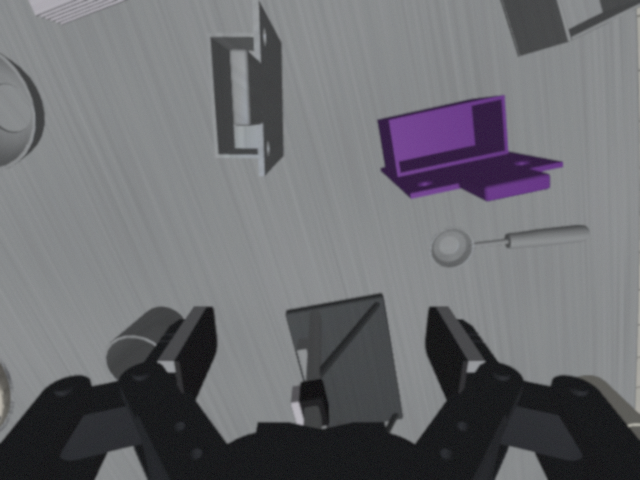

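Request:
step_arm:
  deltas:
    - {"translation": [0,-4.5,0],"rot": [0,0,0]}
    - {"translation": [0,-9,0],"rot": [0,0,0]}
    - {"translation": [0,-13,0],"rot": [0,0,0]}
    - {"translation": [0,-13,0],"rot": [0,0,0]}
    - {"translation": [0,-13,0],"rot": [0,0,0]}

```text
clock: 5.08
eef_pos: [474.6, 133.1, 430.2]
tcp_rot: [3.14, -0.0, 1.305]
contact_force: [0.3, -0.2, 0.1]
opening: 0.999
```

```bash
python3 - <<'E'
from h import *
import pickle
A=cmd(np.load("cmd.npy"),(0,-13,0),(0,0,0));np.save("cmd.npy",A);print(A[:3,3],readout.sense()["eef_pos"])
f=grab("wrist");pickle.dump(f,open("wD.pkl","wb"));cv2.imwrite("pics/wD.png",f["image"][:,:,::-1])
E
```

```text
[474.1117691  133.62339946 430.        ] [474.63425614 133.12090839 430.18637523]
```

View pics/wD.png

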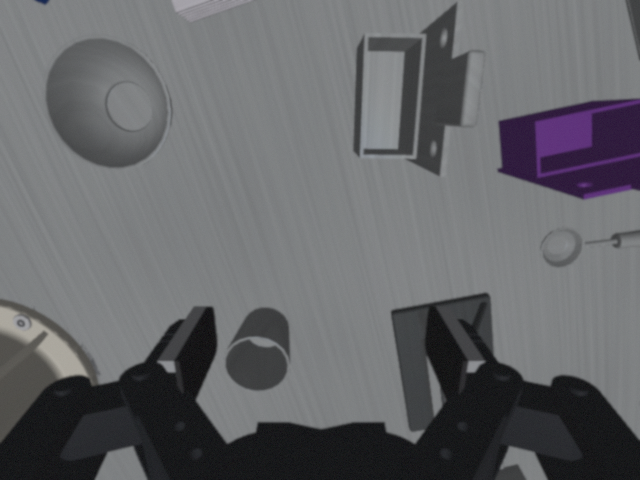

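```bash
python3 - <<'E'
from h import *
import pickle
C=pickle.load(open("wC.pkl","rb"));D=pickle.load(open("wD.pkl","rb"))
crop(C,190,0,120,190,3,"wC1.png");crop(D,340,0,160,190,3,"wD1.png")
a=cv2.imread("pics/wC1.png");b=cv2.imread("pics/wD1.png");cv2.imwrite("pics/wCD.png",np.hstack([a,b])[:600,:800]);print(a.shape)
t=pickle.load(open("f0.pkl","rb"))[1]
hsv=cv2.cvtColor(t["image"],cv2.COLOR_RGB2HSV);m=cv2.inRange(hsv,(125,80,30),(165,255,255))
c=max(cv2.findContours(m,0,2)[0],key=cv2.contourArea);print(c[:,0].min(0),c[:,0].max(0))
print(onz(t,(280,188),118),onz(t,(300,137),185),onz(t,(281,165),70),onz(t,(281,185),0))
E
```

```text
(570, 360, 3)
[279 135] [304 187]
[630.75000409 142.574333   118.        ] [746.3611532  101.99762224 185.        ] [711.0090479  155.22354357  70.        ] [677.67700272 157.09534435   0.        ]
```

View pics/wCD.png

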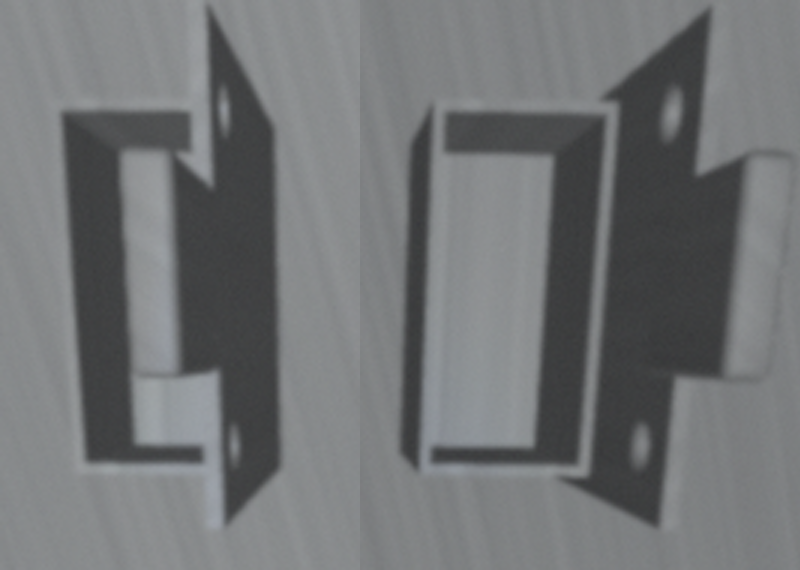

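```bash
python3 - <<'E'
from h import *
import pickle
C=pickle.load(open("wC.pkl","rb"));D=pickle.load(open("wD.pkl","rb"))
c=lambda x,y:(190+x/3,y/3); d=lambda x,y:(340+(x-360)/3,y/3)
P=[]
for a,b in (((120,150),(750,152)),((172,150),(793,155)),((133,374),(723,375)),((180,376),(767,380))):
    X,e=tri((C,D),(c(*a),d(*b)));P.append(X);print(X.round(1),np.round(e,2))
P=np.array(P);print("top mean",P.mean(0));v=(P[0]+P[1]-P[2]-P[3])/2;print(np.linalg.norm(v),"yaw",np.arctan2(-v[0],v[1]))
u=tri((C,D),(c(224,110),d(672,115)));l=tri((C,D),(c(234,446),d(640,446)));print("holes",u,l)
v=u[0]-l[0];print((u[0]+l[0])/2,np.linalg.norm(v),np.arctan2(-v[0],v[1]))
# pocket rim front edge z=70 both views
for f,g,pa,pb in ((C,c,(62,110),(83,465)),(D,d,(437,103),(420,472))):
    a=onz(f,g(*pa),70);b=onz(f,g(*pb),70);v=a-b;print("rim front",a,b,np.linalg.norm(v),np.arctan2(-v[0],v[1]))
# plate back bottom edge: C right edge z=0
a=onz(C,c(275,130),0);b=onz(C,c(279,467),0);v=a-b;print("plate bottom back",a,b,np.linalg.norm(v),np.arctan2(-v[0],v[1]))
E
```

```text
[582.1 222.6 184.6] [0.19 0.19]
[590.7 220.4 182.2] [0.03 0.03]
[571.7 185.6 183.8] [0.15 0.15]
[579.9 182.7 183.3] [0.07 0.07]
top mean [581.09728396 202.8168069  183.47133449]
38.80410185324046 yaw -0.2764753182892206
holes (array([595.51492378, 239.82654128, 109.46369097]), [np.float64(0.10675490149842248), np.float64(0.10675490149839786)]) (array([574.29911767, 164.83598432, 109.13959627]), [np.float64(0.24817903876935427), np.float64(0.24817903876932512)])
[584.90702073 202.3312628  109.30164362] 77.9345821790201 -0.27570791199312117
rim front [550.00418035 260.32670305  70.        ] [523.42907821 169.50517276  70.        ] 94.62973326392029 -0.28466137974754685
rim front [548.03032024 262.77503684  70.        ] [520.72237714 168.40114163  70.        ] 98.24538592195978 -0.2816661167498443
plate bottom back [600.73204686 253.60985702   0.        ] [570.36498338 148.73312877   0.        ] 109.1846448602292 -0.2818423411026153
```

```bash
python3 - <<'E'
from h import *
A=np.load("cmd.npy");print(delta(A,down(581.1,202.8,375,1.292)),delta(A,down(581.1,202.8,320,1.292)))
E
```

```text
(array([9.477, 8.515, 5.5  ]), array([-0.   , -0.   ,  0.014])) (array([ 9.477,  8.515, 11.   ]), array([-0.   , -0.   ,  0.014]))
```

Request:
step_arm:
  deltas:
    - {"translation": [3.2,2.8,1.5],"rot": [0,0,0.014]}
    - {"translation": [6.4,5.7,3],"rot": [0,0,0.014]}
    - {"translation": [9.5,8.5,4.5],"rot": [0,0,0.014]}
    - {"translation": [9.5,8.5,5.5],"rot": [0,0,0.014]}
    - {"translation": [9.5,8.5,5.5],"rot": [0,0,0.014]}
  grip: 110
  squeeze: 100

```text
clock: 5.75
eef_pos: [581.0, 202.5, 373.2]
tcp_rot: [-3.139, 0.002, 1.291]
contact_force: [-0.8, -0.1, 0.5]
opening: 0.569
```

```bash
python3 - <<'E'
from h import *
import pickle
A=cmd(np.load("cmd.npy"),(9.5,8.5,5.5),(0,0,.014));np.save("cmd.npy",A);print(A[:3,3],readout.sense()["eef_pos"])
f=grab("wrist");cv2.imwrite("pics/wE.png",f["image"][:,:,::-1])
E
```

```text
[581.01187064 203.06667338 375.        ] [580.97180068 202.5168546  373.17915987]
```

View pics/wE.png

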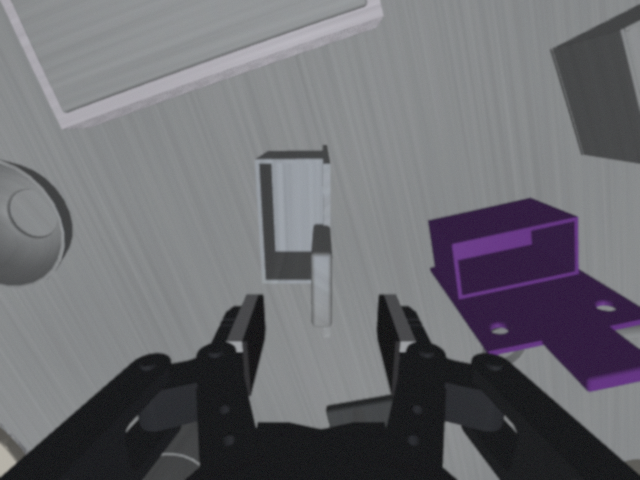

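The tab is centred between the jaws (column 321, fingers at 250 and 390). I'll go down and grip.

Request:
step_arm:
  deltas:
    - {"translation": [0,0,1.5],"rot": [0,0,0]}
    - {"translation": [0,0,3],"rot": [0,0,0]}
    - {"translation": [0,0,4.5],"rot": [0,0,0]}
    - {"translation": [0,0,5.5],"rot": [0,0,0]}
    - {"translation": [0,0,5.5],"rot": [0,0,0]}
    - {"translation": [0,0,5.5],"rot": [0,0,0]}

```text
clock: 6.55
eef_pos: [581.3, 203.4, 320.0]
tcp_rot: [3.141, -0.0, 1.292]
contact_force: [0.3, 0.0, -0.2]
opening: 0.571
```

Request:
step_arm:
  deltas:
    - {"translation": [0,0,0],"rot": [0,0,0]}
    - {"translation": [0,0,0],"rot": [0,0,0]}
    - {"translation": [0,0,0],"rot": [0,0,0]}
    - {"translation": [0,0,0],"rot": [0,0,0]}
    - {"translation": [0,0,0],"rot": [0,0,0]}
    - {"translation": [0,0,0],"rot": [0,0,0]}
  grip: 255

```text
clock: 7.3
eef_pos: [581.4, 203.3, 320.3]
tcp_rot: [3.141, -0.001, 1.292]
contact_force: [0.5, 0.3, 5.8]
opening: 0.104
```

```bash
python3 - <<'E'
from h import *
A=cmd(np.load("cmd.npy"),(0,0,5.5),(0,0,0));np.save("cmd.npy",A);q=readout.sense();print(A[:3,3],q["eef_pos"],q["tcp_rot"],q["contact_force"],q["wrist_torque"],q["opening"])
f=grab("wrist");crop(f,200,100,240,230,2.5,"wF.png");print(proj(f,(581,202.8,185)))
E
```

```text
[581.01187064 203.06667338 320.        ] [581.38489729 203.34625615 320.26689596] [ 3.14058790e+00 -6.82771719e-04  1.29179081e+00] [0.54433466 0.31998069 5.77401265] [0.08008685 0.07680317 0.01667048] 0.1043143413867063
[319.7485214  367.01153354]
```

View pics/wF.png

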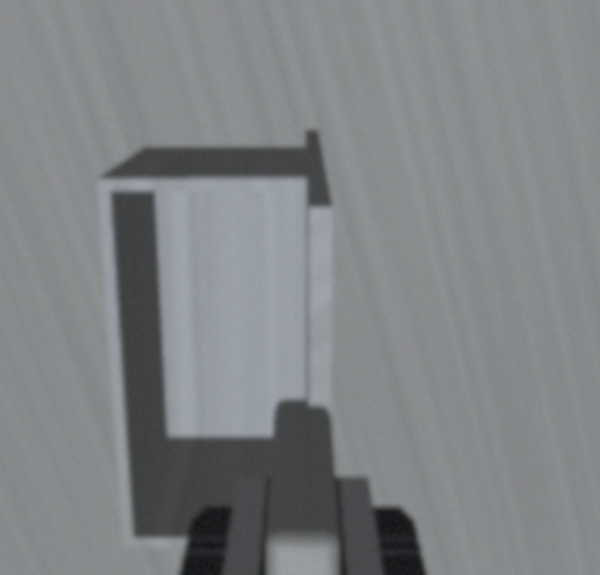

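```bash
python3 - <<'E'
from h import *
import pickle
A=np.load("cmd.npy")
A1=down(581,203,430,1.292);A2=down(480,60,430,1.4);A3=down(478.7,-117.7,375,1.511)
for X in (A1,A2,A3): print(delta(A,X))
t=pickle.load(open("f0.pkl","rb"))[1]
print("cup",onz(t,(329,300),75),"bowl",onz(t,(216,310),50))
E
```

```text
(array([-7.0e-03,  1.0e-03, -1.1e+01]), array([-0., -0.,  0.]))
(array([-16.534,  -5.774, -11.   ]), array([-0.   , -0.   , -0.108]))
(array([-33.654,  -1.009,  -5.5  ]), array([ 0.   ,  0.   , -0.219]))
cup [365.00701922 -13.99278265  75.        ] bowl [308.53882598 271.36405387  50.        ]
```

Request:
step_arm:
  deltas:
    - {"translation": [0,0,-0.5],"rot": [0,0,0]}
    - {"translation": [0,0,-2],"rot": [0,0,0]}
    - {"translation": [0,0,-4],"rot": [0,0,0]}
    - {"translation": [0,0,-6],"rot": [0,0,0]}
    - {"translation": [0,0,-8],"rot": [0,0,0]}
    - {"translation": [0,0,-10],"rot": [0,0,0]}
    - {"translation": [0,0,-11],"rot": [0,0,0]}
    - {"translation": [0,0,-11],"rot": [0,0,0]}

```text
clock: 8.35
eef_pos: [581.1, 203.3, 430.4]
tcp_rot: [3.141, -0.001, 1.292]
contact_force: [0.8, -0.1, -3.9]
opening: 0.105
```

Request:
step_arm:
  deltas:
    - {"translation": [-3.5,-1.5,0],"rot": [0,0,-0.03]}
    - {"translation": [-7,-3,0],"rot": [0,0,-0.06]}
    - {"translation": [-11,-4.5,0],"rot": [0,0,-0.08]}
    - {"translation": [-15,-5.5,0],"rot": [0,0,-0.1]}
    - {"translation": [-19,-5.4,0],"rot": [0,0,-0.12]}
    - {"translation": [-23,-4.2,0],"rot": [0,0,-0.15]}
    - {"translation": [-27,-3,1],"rot": [0,0,-0.18]}
    - {"translation": [-30.5,-2,2],"rot": [0,0,-0.2]}

```text
clock: 9.35
eef_pos: [477.4, -85.8, 408.9]
tcp_rot: [-3.141, -0.0, 1.492]
contact_force: [0.6, 1.0, -4.5]
opening: 0.105
```

Request:
step_arm:
  deltas:
    - {"translation": [-3.2,0.4,3.5],"rot": [0,0,-0.019]}
    - {"translation": [-3.2,0.4,3.5],"rot": [0,0,-0.019]}
    - {"translation": [-3.2,0.4,3.5],"rot": [0,0,-0.019]}
    - {"translation": [-3.2,0.4,3.5],"rot": [0,0,-0.019]}

```text
clock: 9.85
eef_pos: [479.6, -116.0, 375.4]
tcp_rot: [3.14, -0.0, 1.512]
contact_force: [-0.2, 0.3, -3.9]
opening: 0.103
```

```bash
python3 - <<'E'
from h import *
import pickle
A=cmd(np.load("cmd.npy"),(0,0,-11),(0,0,0));A=cmd(A,(-30.5,-2,2),(0,0,-.2));A=cmd(A,(-3.2,.4,3.5),(0,0,-.019));np.save("cmd.npy",A);q=readout.sense();print(A[:3,3],np.arctan2(A[1,0],A[0,0]),q["eef_pos"],q["tcp_rot"],q["contact_force"])
print(delta(A,down(478.7,-117.7,375,1.511)))
s=grab("side");w=grab("wrist");pickle.dump((s,w),open("g.pkl","wb"))
crop(s,280,190,130,130,4.6,"s2.png");cv2.imwrite("pics/w2.png",w["image"][:,:,::-1])
E
```

```text
[ 479.3172488  -116.86807454  375.        ] 1.5110000000000001 [ 479.62654794 -115.99685569  375.36843108] [ 3.14045741e+00 -4.63719998e-06  1.51151657e+00] [-0.24068421  0.32708167 -3.85378757]
(array([-0.087, -0.057,  0.   ]), array([-0.,  0.,  0.]))
```

View pics/s2.png

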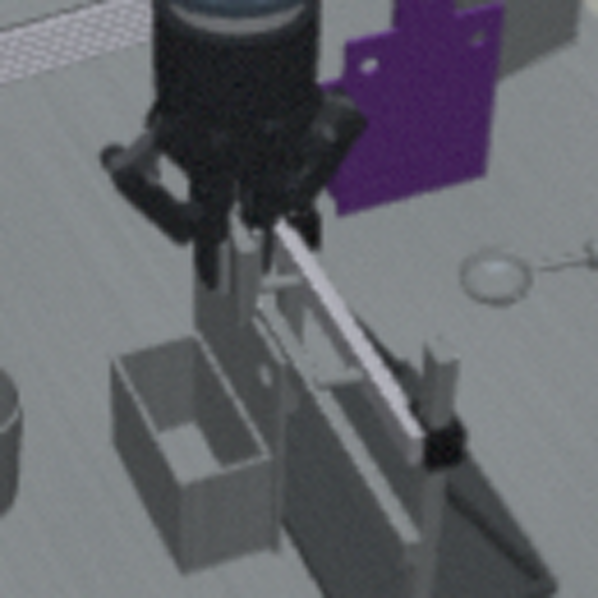

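View pics/w2.png

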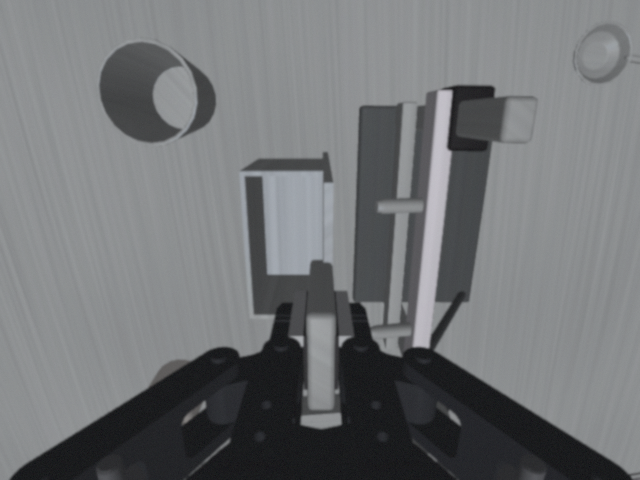

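```bash
python3 - <<'E'
from h import *
import pickle
s,w=pickle.load(open("g.pkl","rb"))
crop(w,310,120,150,110,5,"w2a.png");crop(w,350,290,100,60,8,"w2b.png")
E
```

```text
(no output)
```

View pics/w2a.png

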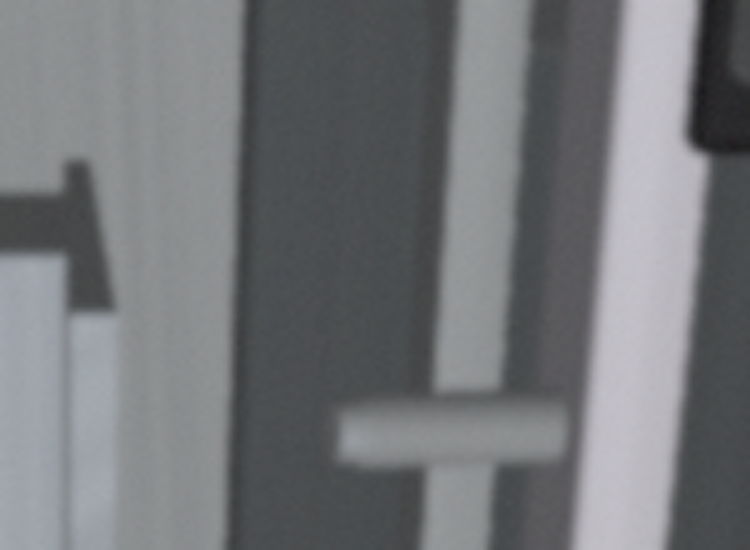

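View pics/w2b.png

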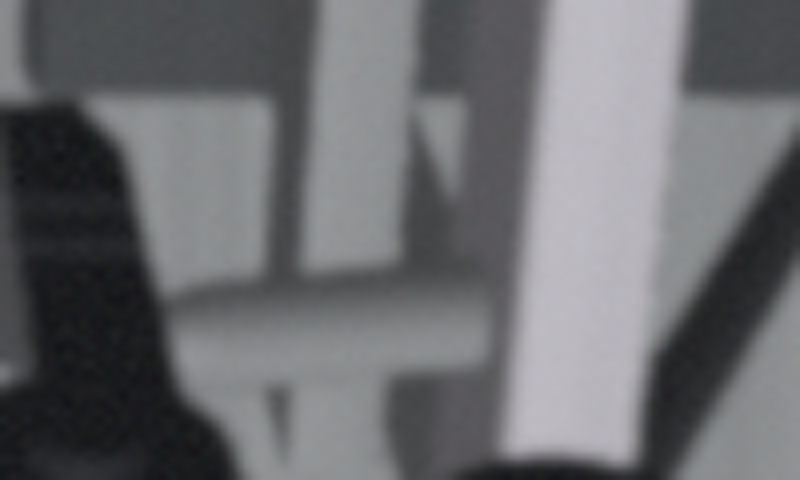

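```bash
python3 - <<'E'
from h import *
import pickle
s,w=pickle.load(open("g.pkl","rb"))
ex=np.array([.9982,-.06,0]);ey=np.array([.06,.9982,0])
for z in (156.5,158.2,160):
  L=onz(w,(377.4,206.6),z);R=onz(w,(371.5,332.5),z);M=(L+R)/2;print(z,L,R,np.linalg.norm(L-R),np.arctan2(-(L-R)[0],(L-R)[1]),M)
q=readout.sense();T=q["eef_pos"]
c=onz(w,(333.4,182.4),195.3);print("plate corner rel TCP in stand axes (exp 5,54.75):",(c-T)@ex,(c-T)@ey)
# side tips (approx same camera) also in frame A: bar edges this view
a=onz(w,(310+622/5,120),163);b=onz(w,(310+575/5,120+548/5),163);v=a-b;print(a,b,np.arctan2(-v[0],v[1]))
# plate back edge yaw
a=onz(w,(310+117/5,120+312/5),195.3);b=onz(w,(310+123/5,120+548/5),195.3);v=a-b;print("plate yaw",a,b,np.arctan2(-v[0],v[1]))
E
```

```text
156.5 [511.71962361 -82.58208441 156.5       ] [ 507.4945263  -158.94834268  156.5       ] 76.48304942006418 -0.05527040645090666 [ 509.60707495 -120.76521354  156.5       ]
158.2 [511.4720804  -82.15833172 158.2       ] [ 507.28519204 -157.83398471  158.2       ] 75.79138797236799 -0.05527040645090743 [ 509.37863622 -119.99615821  158.2       ]
160 [511.20997583 -81.70965239 160.        ] [ 507.06354401 -156.65407628  160.        ] 75.05904055716027 -0.055270406450907174 [ 509.13675992 -119.18186434  160.        ]
plate corner rel TCP in stand axes (exp 5,54.75): 5.35106166066064 54.71802144822055
[538.40180134 -40.28585906 163.        ] [535.39429841 -94.66407785 163.        ] -0.055250835477390355
plate yaw [488.20695573 -61.69537314 195.3       ] [487.74303661 -81.89298476 195.3       ] -0.022964970481466573
```

```bash
python3 - <<'E'
from h import *
A=np.load("cmd.npy")
for X in (down(499.3,-119.2,360,1.513),down(504.3,-119.5,360,1.513),down(516.6,-120.2,357.8,1.513),down(528.9,-120.9,355.7,1.513)): print(delta(A,X))
E
```

```text
(array([-0.113,  2.009,  1.5  ]), array([-0.   ,  0.   , -0.002]))
(array([-0.113,  2.51 ,  1.5  ]), array([-0.   ,  0.   , -0.002]))
(array([-0.11 ,  3.742,  1.72 ]), array([-0.   ,  0.   , -0.002]))
(array([-0.106,  4.974,  1.93 ]), array([-0.   ,  0.   , -0.002]))
```

Request:
step_arm:
  deltas:
    - {"translation": [-0.1,0,0.7],"rot": [0,0,-0.002]}
    - {"translation": [-0.11,0.5,1.5],"rot": [0,0,-0.002]}
    - {"translation": [-0.11,1,1.5],"rot": [0,0,-0.002]}
    - {"translation": [-0.11,1.5,1.5],"rot": [0,0,-0.002]}
    - {"translation": [-0.11,2,1.5],"rot": [0,0,-0.002]}
    - {"translation": [-0.11,2,1.5],"rot": [0,0,-0.002]}
    - {"translation": [-0.11,2,1.5],"rot": [0,0,-0.002]}

```text
clock: 10.82
eef_pos: [499.1, -118.9, 359.7]
tcp_rot: [-3.141, -0.0, 1.513]
contact_force: [-0.1, -0.6, -4.6]
opening: 0.102
```

```bash
python3 - <<'E'
from h import *
A=cmd(np.load("cmd.npy"),(-.11,2,1.5),(0,0,-.002));np.save("cmd.npy",A);q=readout.sense();print(A[:3,3],q["eef_pos"],q["contact_force"],q["wrist_torque"])
s=grab("side");w=grab("wrist");crop(s,310,220,80,80,7,"s3.png");crop(w,300,120,150,230,2.6,"w3.png")
E
```

```text
[ 499.21576667 -119.16132252  360.        ] [ 499.12123822 -118.94437263  359.69250963] [-0.14158461 -0.61167046 -4.557749  ] [-0.01962897 -0.03468908 -0.0780261 ]
```

View pics/s3.png

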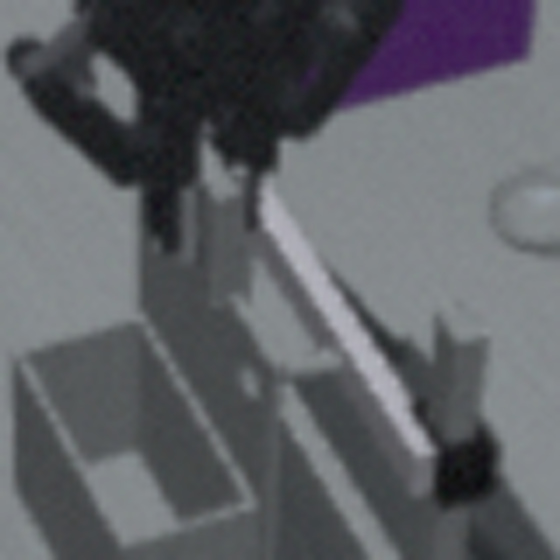

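View pics/w3.png

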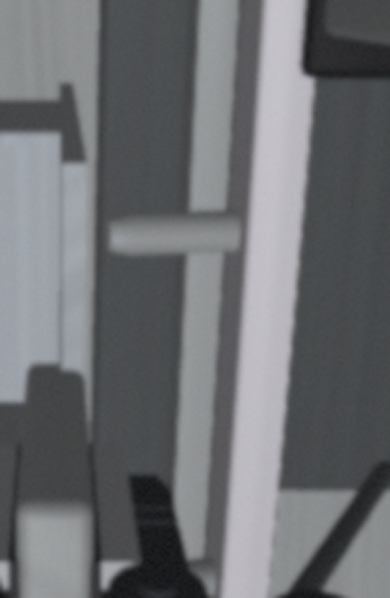

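Wrist view: the left pin's tip is at crop (110,237), just ahead of the plate's edge at x≈95, with no contact yet. I'll creep onto the tips.

Request:
step_arm:
  deltas:
    - {"translation": [0,0.2,0],"rot": [0,0,0]}
    - {"translation": [0,0.4,0],"rot": [0,0,0]}
    - {"translation": [0,0.6,0.02],"rot": [0,0,0]}
    - {"translation": [0,0.8,0.05],"rot": [0,0,0]}
    - {"translation": [0,0.8,0.05],"rot": [0,0,0]}

```text
clock: 11.55
eef_pos: [507.4, -119.4, 359.1]
tcp_rot: [-3.142, 0.0, 1.513]
contact_force: [1.0, 0.2, -4.6]
opening: 0.103
```

Request:
step_arm:
  deltas:
    - {"translation": [0,0.2,0.03],"rot": [0,0,0]}
    - {"translation": [0,0.4,0.07],"rot": [0,0,0]}
    - {"translation": [0,0.5,0.09],"rot": [0,0,0]}
    - {"translation": [0,0.5,0.09],"rot": [0,0,0]}

```text
clock: 12.05
eef_pos: [512.2, -119.7, 358.2]
tcp_rot: [-3.142, 0.0, 1.513]
contact_force: [0.2, 0.0, -4.4]
opening: 0.105
```

```bash
python3 - <<'E'
from h import *
A=cmd(cmd(np.load("cmd.npy"),(0,.8,.05),(0,0,0)),(0,.5,.09),(0,0,0));np.save("cmd.npy",A);q=readout.sense();print(A[:3,3],q["eef_pos"],q["contact_force"],q["wrist_torque"])
s=grab("side");w=grab("wrist");crop(s,310,220,80,80,7,"s4.png");crop(w,300,120,150,230,2.6,"w4.png")
E
```

```text
[ 512.19406002 -119.91225653  358.6       ] [ 512.2448043  -119.71122631  358.24322636] [ 0.18262993  0.02009902 -4.44009605] [ 0.02894652 -0.03274946 -0.03126234]
```

View pics/s4.png

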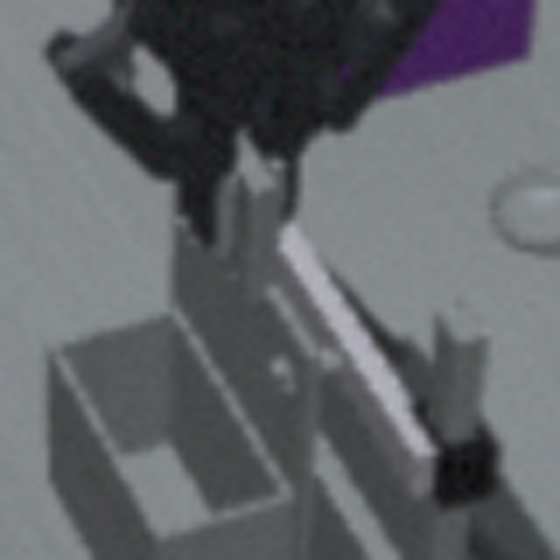

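View pics/w4.png

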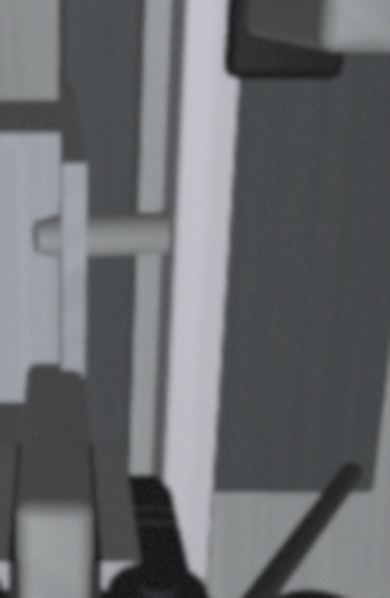

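Both pins show through the holes, at wrist crop (40,237) and side crop (287,370), and the forces are about zero. I'll slide on along the slant.

Request:
step_arm:
  deltas:
    - {"translation": [0,0.2,0.04],"rot": [0,0,0]}
    - {"translation": [0,0.4,0.07],"rot": [0,0,0]}
    - {"translation": [0,0.6,0.11],"rot": [0,0,0]}
    - {"translation": [0,0.8,0.14],"rot": [0,0,0]}
    - {"translation": [0,1.0,0.18],"rot": [0,0,0]}
    - {"translation": [0,1.2,0.21],"rot": [0,0,0]}
    - {"translation": [0,1.3,0.23],"rot": [0,0,0]}
    - {"translation": [0,1.3,0.23],"rot": [0,0,0]}

```text
clock: 13.15
eef_pos: [525.2, -120.4, 355.9]
tcp_rot: [-3.142, -0.0, 1.513]
contact_force: [0.3, 0.2, -3.9]
opening: 0.107
```

Still no contact and about 3.5 mm to go. I'll creep in small steps.

Request:
step_arm:
  deltas:
    - {"translation": [0,0.08,0.01],"rot": [0,0,0]}
    - {"translation": [0,0.16,0.03],"rot": [0,0,0]}
    - {"translation": [0,0.2,0.03],"rot": [0,0,0]}
    - {"translation": [0,0.2,0.03],"rot": [0,0,0]}

```text
clock: 13.65
eef_pos: [527.2, -120.6, 355.7]
tcp_rot: [3.142, 0.0, 1.513]
contact_force: [0.2, -0.1, -3.8]
opening: 0.107
```

Request:
step_arm:
  deltas:
    - {"translation": [0,0.05,0.01],"rot": [0,0,0]}
    - {"translation": [0,0.1,0.02],"rot": [0,0,0]}
    - {"translation": [0,0.1,0.02],"rot": [0,0,0]}

```text
clock: 14.02
eef_pos: [527.9, -120.6, 355.4]
tcp_rot: [-3.141, -0.0, 1.513]
contact_force: [-2.5, 0.7, -3.1]
opening: 0.103
```

Request:
step_arm:
  deltas:
    - {"translation": [0,0.03,0],"rot": [0,0,0]}
    - {"translation": [0,0.05,0],"rot": [0,0,0]}
    - {"translation": [0,0.05,0],"rot": [0,0,0]}

```text
clock: 14.4
eef_pos: [528.3, -120.6, 355.3]
tcp_rot: [-3.14, -0.0, 1.513]
contact_force: [-5.9, -0.7, -1.0]
opening: 0.104
```

```bash
python3 - <<'E'
from h import *
A=np.load("cmd.npy")
for d in ((0,1.3,.23),(0,.2,.03),(0,.1,.02),(0,.05,0)): A=cmd(A,d,(0,0,0))
np.save("cmd.npy",A);q=readout.sense();print(A[:3,3],q["eef_pos"],q["contact_force"],q["wrist_torque"])
s=grab("side");w=grab("wrist");crop(s,310,220,80,80,7,"s5.png");crop(w,300,120,150,230,2.6,"w5.png")
E
```

```text
[ 528.66650926 -120.86536509  355.8       ] [ 528.25260801 -120.59582314  355.31143529] [-5.87904254 -0.74508021 -1.00674871] [ 0.05100906  0.99920262 -0.2445728 ]
```

View pics/w5.png

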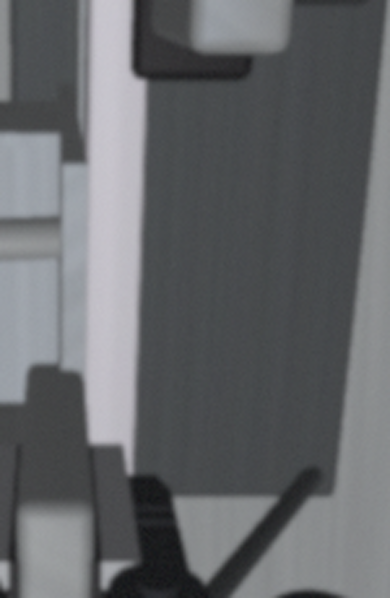

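View pics/s5.png

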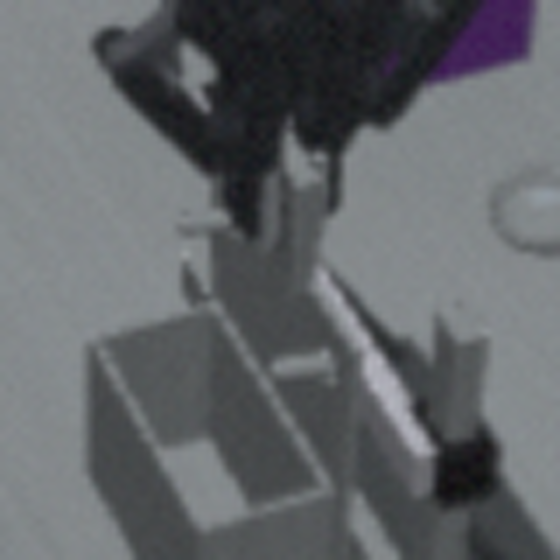

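Request:
step_arm:
  deltas:
    - {"translation": [0,0.03,0],"rot": [0,0,0]}
    - {"translation": [0,0.05,0],"rot": [0,0,0]}
    - {"translation": [0,0.05,0],"rot": [0,0,0]}

```text
clock: 14.88
eef_pos: [528.5, -120.6, 355.2]
tcp_rot: [-3.139, -0.0, 1.513]
contact_force: [-6.4, 0.6, -0.5]
opening: 0.102
```

Request:
step_arm:
  deltas:
    - {"translation": [0,0,0.05],"rot": [0,0,0]}
    - {"translation": [0,0,0.1],"rot": [0,0,0]}
    - {"translation": [0,0,0.1],"rot": [0,0,0]}

```text
clock: 15.25
eef_pos: [528.5, -120.6, 354.3]
tcp_rot: [-3.139, -0.0, 1.513]
contact_force: [-6.6, 0.1, -0.9]
opening: 0.104
```

```bash
python3 - <<'E'
from h import *
q=readout.sense();print(q["eef_pos"],q["tcp_rot"],q["contact_force"],q["wrist_torque"])
E
```

```text
[ 528.51198155 -120.64795423  354.27731265] [-3.13945818e+00 -1.15596466e-04  1.51270412e+00] [-6.62024453  0.08249261 -0.86908447] [-0.00622046  1.30158482 -0.34240876]
```

Request:
step_arm:
  deltas:
    - {"translation": [0,0.03,0.05],"rot": [0,0,0]}
    - {"translation": [0,0.03,0.1],"rot": [0,0,0]}
    - {"translation": [0,0.03,0.1],"rot": [0,0,0]}

```text
clock: 15.62
eef_pos: [528.7, -120.7, 353.9]
tcp_rot: [-3.139, -0.0, 1.513]
contact_force: [-9.7, 1.1, 7.7]
opening: 0.109
```

```bash
python3 - <<'E'
from h import *
q=readout.sense();print(q["eef_pos"],q["tcp_rot"],q["contact_force"],q["wrist_torque"])
s=grab("side");w=grab("wrist");crop(s,310,220,80,120,5,"s6.png");crop(w,300,120,150,230,2.6,"w6.png")
E
```

```text
[ 528.65709736 -120.68570795  353.91453591] [-3.13913642e+00 -1.18832185e-04  1.51261262e+00] [-9.71171737  1.09074928  7.69694896] [ 0.0636569   1.8236591  -0.26945753]
```

View pics/s6.png

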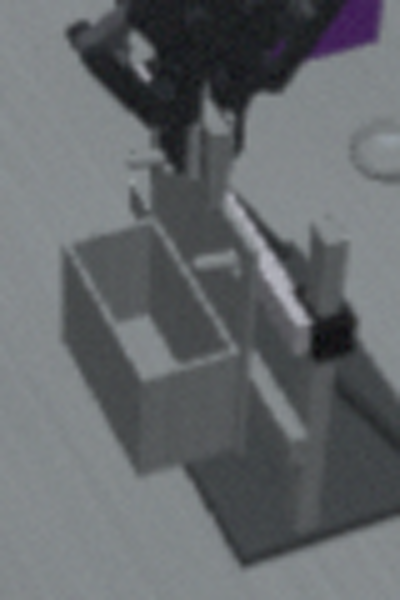

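Seated: Fz changed from -4 to +7.7 N as the pins took the load, with about 10 N against the bar. I'll ease off a little and open.

Request:
step_arm:
  deltas:
    - {"translation": [0,-0.03,-0.05],"rot": [0,0,0]}
    - {"translation": [0,-0.03,-0.05],"rot": [0,0,0]}

```text
clock: 15.98
eef_pos: [528.5, -120.7, 354.1]
tcp_rot: [-3.14, -0.0, 1.513]
contact_force: [-8.8, -0.5, 1.9]
opening: 0.105
```

Request:
step_arm:
  deltas:
    - {"translation": [0,0,0],"rot": [0,0,0]}
    - {"translation": [0,0,0],"rot": [0,0,0]}
    - {"translation": [0,0,0],"rot": [0,0,0]}
    - {"translation": [0,0,0],"rot": [0,0,0]}
  grip: 110

```text
clock: 16.48
eef_pos: [529.4, -120.7, 354.1]
tcp_rot: [3.141, 0.0, 1.513]
contact_force: [-0.0, 0.2, 0.2]
opening: 0.569
```

```bash
python3 - <<'E'
from h import *
q=readout.sense();print(q["eef_pos"],q["contact_force"],q["wrist_torque"],q["opening"])
s=grab("side");w=grab("wrist");crop(s,310,220,80,120,5,"s7.png");crop(w,240,120,240,230,2.6,"w7.png")
E
```

```text
[ 529.37578061 -120.6952794   354.11034863] [-0.03849656  0.18950684  0.17949386] [ 0.0059028  -0.02770827  0.02409262] 0.5690336397098933
```

View pics/s7.png

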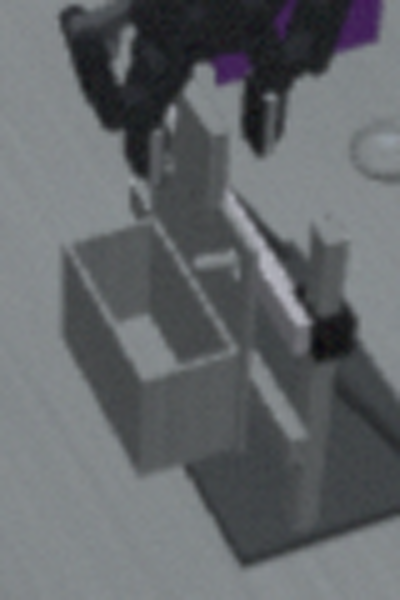

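View pics/w7.png

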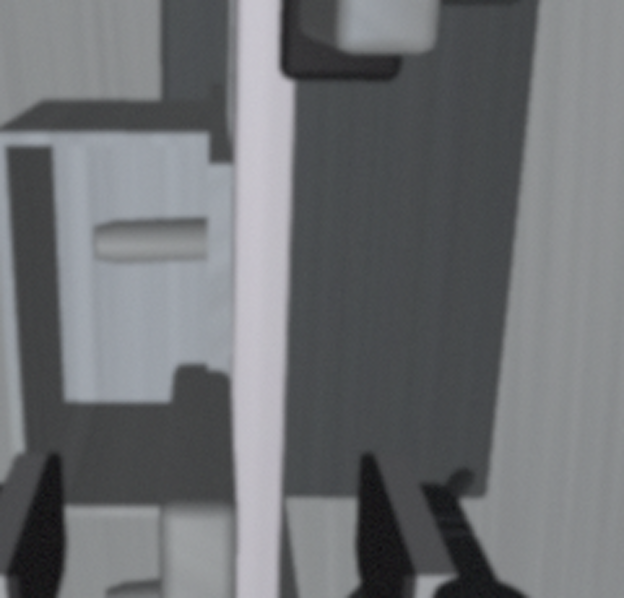

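Released, and the plate sits against the bar. I'll retreat straight up and inspect.

Request:
step_arm:
  deltas:
    - {"translation": [0,0,-1.5],"rot": [0,0,0]}
    - {"translation": [0,0,-4],"rot": [0,0,0]}
    - {"translation": [0,0,-7],"rot": [0,0,0]}
    - {"translation": [0,0,-10],"rot": [0,0,0]}
    - {"translation": [-3,0,-12],"rot": [0,0,0]}
    - {"translation": [-6,-3,-12],"rot": [0,0,0]}
    - {"translation": [-6,-3,-12],"rot": [0,0,0]}
    - {"translation": [-6,-3,-12],"rot": [0,0,0]}

```text
clock: 17.58
eef_pos: [495.9, -178.8, 474.7]
tcp_rot: [3.14, 0.0, 1.512]
contact_force: [-1.0, 0.7, -0.6]
opening: 0.57
```

```bash
python3 - <<'E'
from h import *
s=grab("side");w=grab("wrist");t=grab("top");crop(s,310,220,80,120,5,"s8.png");crop(w,240,50,240,230,2.6,"w8.png");crop(t,330,195,105,80,7,"t8.png")
import pickle;pickle.dump((s,w,t),open("fin.pkl","wb"));print(readout.sense()["eef_pos"])
E
```

```text
[ 496.22323084 -178.31705519  474.09079473]
```

View pics/s8.png

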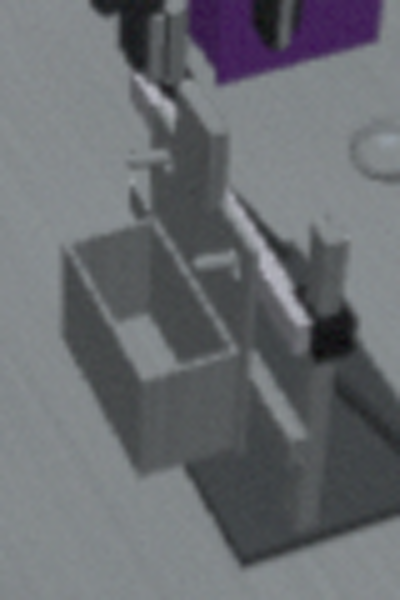

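View pics/w8.png

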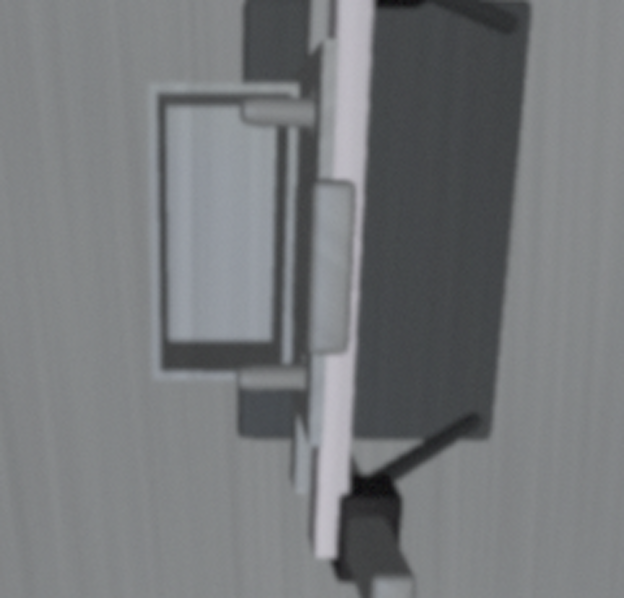

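View pics/t8.png

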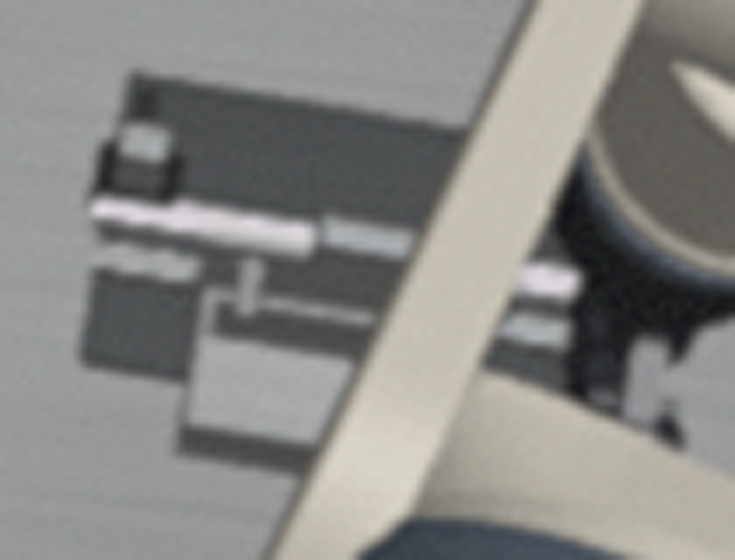

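```bash
python3 - <<'E'
from h import *
import pickle
s,w,t=pickle.load(open("fin.pkl","rb"))
g=lambda x,y:(240+x/2.6,50+y/2.6)
for a,b in (((243,110),(316,113)),((239,377),(306,380))):
    print(np.linalg.norm(onz(w,g(*a),158)-onz(w,g(*b),154.5)))
# plate top back edge (z=174) vs bar top front edge(z=162)
for y in (140,400):
    pass
a=onz(w,g(335,60),174);b=onz(w,g(322,440),174);print("plate top/bar seam @174",a,b)
s0=pickle.load(open("f0.pkl","rb"))[0]
c=grab("side")["image"].astype(int);print("still",abs(c[220:340,310:390]-s["image"][220:340,310:390].astype(int)).mean())
E
```

```text
21.186601226175377
21.14092101367538
plate top/bar seam @174 [535.24754779 -71.8031473  174.        ] [ 529.48425625 -174.65666728  174.        ]
still 1.7084722222222222
```

```bash
python3 -c "
from rig import ticket; print(ticket.sign_off())"
```

```text
the job is handed in; nothing more can be done
None
```

The steel holder is hanging on the stand with both pins through its holes and the plate against the bar. The gripper is clear, and I handed the job in after about 18 s of robot time.

- **Finding the pins:** two wrist-camera views put the pins about 12 mm below nominal. The measured spacing was 75.8 mm against the true 76 mm.
- **Hanging it:** I gripped the tab from above at 100 N and slid the plate on along the slant. There was no contact force until it reached the bar. The highest wrist readings were about 10 N against the bar and 12 N down onto the pins, well under 30 N. I then let go and retreated straight up.
- **Last checks:** about 21 mm of each pin stands out in front of the plate, against 20.6 to 21 mm expected when flush. The side, wrist and top views show the holder still in place after release. I saw nothing knocked, but did not measure the bystanders again.
- **Disagreements:**
  - The fixed side and top cameras put the pins about 3 mm lower than the wrist camera. I used about 158 mm for the tip height, and the pins went in without touching.
  - One seam reading put the plate's top edge about 1.5 mm in front of the bar. That is within the camera calibration, and the pin lengths and contact force both say flush.
  - I did not check contact with the lower rest bar separately.

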